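# Load the gauge under the spring flap of the scribing jig

### The job

Load the steel gauge into the scribing jig: with one fingertip press the thumb plate down and keep it down so that the spring flap stands open, and with the other fingertip push the gauge along its channel, in under the flap, until it is hard up against the end stop. Then let the flap close down on the gauge and move clear. Only press and push: do not lift the gauge, and leave the other things on the table where they are.

Things in the scene. Friction and masses are not known exactly. Their poses are not given: they have to be found in the camera images.
- jig: Scribing jig, fixed: dark steel base plate 157 x 60 x 14 mm with an open channel along it. Origin on the table top, under the channel's centre line at the flap's front edge. x: the way the gauge is pushed, y: left of that, z: up. 'Jig x, y' below are in this frame, mm. Plate: jig x -95 to +62, y -34 to +26; its top (the channel floor) is 14 mm above the table.
- channel (a point): Point on the channel floor on its centre line at jig x = -40, y = 0, 14 mm above the table. The channel runs along jig x between two guide strips, at y +16.5 to +26 and y -26 to -16.5, from x -85 to +44; it is 33 mm wide and the strips are 7 mm high (tops 21 mm above the table).
- stop_face (a point): Centre of the end stop's face: jig x = +42, y = 0, 22 mm above the table. The stop is 18 mm high, 52 mm wide, and closes the far end of the channel.
- flap: The flap: a 3 mm steel leaf with a window, jig x 0 to +36, hinged on a pin along jig x at y +23, 32.5 mm above the table, and reaching 37 mm from the pin across the channel. Origin: on the pin at jig x = 0. Shut, it droops to about 5 mm above the floor and stops the gauge at its front edge. Hinge lugs stand at jig x -8 to -1 and +37 to +44, y +19 to +28, up to 37 mm above the table.
- flap_angle (a joint): Angle of the flap about its pin, rad: 0 shut (sprung shut), growing as it opens, mechanical limit 0.60. About 0.27 when it rests on the loaded gauge; the gauge passes under freely from about 0.33. Spring torque 0.05 N m at 0 to 0.14 N m at 0.60: pressing the thumb plate takes about 2 to 9 N.
- thumb_plate (a point): Steel thumb plate of the flap, 64 (jig x -14 to +50) x 28 x 3 mm, grooved, overhanging the jig's left side; pressed down, it raises the flap. Origin: centre of its top face. Shut: centre at jig y +53, 34 mm above the table, sloping up outwards 0.50 rad. At flap 0.50 it is level: y +35 to +63, top 19 mm above the table (lower than the gauge's top). A fingertip can slide along it, in jig x.
- gauge: The steel gauge: plain block 50 (x) x 30 (y) x 16 mm (z), about 0.19 kg, loose, lying lengthwise on the channel floor with its front end 6 to 30 mm short of the flap, 1.5 mm play each side. Origin: centre of its underside. Home, its front end touches the stop: origin at jig x = +17, its rear end 8 mm out in front of the flap.
- canister: Screw-top brass canister, 54 mm diameter, 64 mm tall, standing beyond the jig; a bystander. Origin: centre of its underside.
- ashtray: Chipped white enamel ashtray, 112 mm diameter, 26 mm tall; a bystander. Origin: centre of its underside.
- wedge_gauge: Steel wedge gauge 120 x 20 mm, up to 11 mm thick, lying crosswise beyond the jig; a bystander. Origin: centre of its underside.
- scriber: Cork-handled steel scribing point, 147 mm long, 17 mm thick, lying to the right of the jig; a bystander. Origin: on the table under its middle, its x along it.
- square_block: Square steel gauge block 24 x 24 x 30 mm, standing to the left of the jig; a bystander. Origin: centre of its underside.
- micrometer: Outside micrometer lying flat, about 125 x 60 x 16 mm; a bystander. Origin: on the table under the anvil end of its frame.
- loupe: Dark bakelite eye loupe, 36 mm diameter, 36 mm tall, standing; a bystander. Origin: centre of its underside.
Mind the look-alikes: they are no part of the job. Leave any black look-alike of the gauge alone. Leave any red look-alike of the jig alone.

How it is judged:
By the outcome, as a careful person would: the job done as asked, in the order asked, and still so for the second after the job is handed in, with the robot touching nothing.
It also fails if it takes over 50 s, if anything falls off the work surface, if the arm or the gripper's body presses on something with over 40 N, if the wrist force passes 120 N, or if a joint passes its speed limit or range.

### The arm

A 6-joint arm with a two-finger parallel gripper is mounted at the origin on the work surface. World frame = base frame: x ahead of the robot, y to its left, z up, the work surface at z = 0. Lengths are in mm, angles in rad, forces in N, time in s.
With the tool pointing down it reaches from about 300 to 775 mm from the base axis. Payload 14.6 kg.
Tool frame: the origin (TCP) lies on the front face of the gripper's body, between the roots of the fingers; the fingertips stand 97 mm ahead of it and the grasp point (between the pads) lies 78 mm ahead of it; z points along the fingers, y is the direction in which the jaws open and shut (so a half turn about z gives the same grasp; the last joint's range is limited). The gripper opens to 94 mm and grips with 3 to 60 N. Pads are 16 mm wide; open, the fingers measure 119 mm over their backs; the gripper's body (75 mm by 177 mm) begins 78 mm behind the grasp point.
Start: joints at [1.14, 0.3, 1.521, -0, 1.321, -0.067], TCP at [195.703, 513.995, 302.646] pointing down, gripper open.
Joint ranges: [-3.03, 3.03], [-0.79, 2.21], [0.23, 2.52], [-1.04, 4.18], [0, 3.07], [-2.55, 2.55]. Speed limits (rad/s): [2.22, 2.22, 2.57, 3.14, 3.14, 3.14].

### API

Orientations are given as [roll, pitch, yaw] about the fixed x, y, z axes, in that order (R = Rz(yaw) Ry(pitch) Rx(roll)).
In Python, from cell import manip, eyes, finder gives the robot as it stands.
- The arm moves only by the tool drive_tool, never from a script. Its argument "rows" is a list of rows, each an object with "offset": the shift along the tool's x, y, z in mm, a list of three; "spin": the turn about the tool's z in degrees; "jaw": the finger opening in mm, from 0 to 94. In form: [{"offset": [dx, dy, dz], "spin": spin, "jaw": jaw}, ...]. A call has 1 to 20 rows; each row shifts and turns the commanded pose from where the row before left it, along the tool's axes as they then stand; what a row does not reach is not made up. A row lasts 1/10 s, in which the tool goes at most 50 mm and 8.59 degrees, less where a joint would pass 70% of its speed; a pose out of reach is approached as far as the arm can. A call is refused whole if a number of a shift passes 50 or a number of a turn 8.59, either way. A call with a gripper value outside its range is refused whole. The fingers move at their own pace and stop on an object; "force" is the grip in N (left out, the last holds). Time passes only in rows, so rows that do not move let the fingers close. It gives the time, the measured TCP pose, the force and the opening at its end, in the units of the state.
- manip.read_state(): the state, without advancing time (a new reading comes with each control period).
- eyes.camera(name): name is "side" or "top"; returns a dict with "color" (400x640x3 uint8, blue, green, red), "depth" (400x640 float32, mm along the optical axis (not along the pixel's ray), 0 where there is no reading), "vfov" (degrees; the focal length in pixels is half the picture's height over the tangent of half this angle, whatever the lens; pixels are square), "cx", "cy" (the principal point, pixels), "rvec" (rotation vector, rad) and "tvec" (3), from world to camera coordinates, as OpenCV has them. Camera axes: x right, y down, z forward; pixel columns grow to the right and rows downward; lengths in mm; the calibration is good to about 2 mm. A picture is of the moment at which its call begins.
- manip.sign_off(): hands the job in, once; it reports no verdict.
Trained networks look in the newest picture that a camera, given by its name, has taken for a name from the list of things; names that differ only in an ending like _2 or _b are one class to them, and where a whole thing is asked for, a point or a joint stands for the part that bears it (a point fixed in the world has none). Each returns a list of dicts, best first, with "p" (0 to 1); they miss things now and then, are a little off and sometimes report something else, mostly with a low value. They report only what shows in the picture. A call takes as long as a camera call. They do not tell look-alikes from the thing itself.
- finder.find_in(camera, target): "uv" ([column, row] in pixels, amid what is visible of it).
The state is a dict: "clock": time; "joints": joint angles; "qd": joint speeds; "effort": joint torques, N m; "eef_pos": TCP position; "eef_rot": TCP orientation; "wrist_force": force on the tool from outside, world axes, zero at the start; "moment": the same for the moment, N m; "finger_gap": finger opening in mm.
Only numpy, scipy, OpenCV 4.12 (cv2) and the standard library are available. Lean on these libraries where they do the work, as an engineer would, in place of code of your own. Each camera call takes 0.05 s, during which the arm holds its last target. There are 200 camera calls.

## Working session

There is one attempt and no reset: what is moved stays moved. The work goes in short steps, Python scripts to look and compute and a tool call to move; the robot and the scene stay as the last step left them, time stands still between calls to the robot, and variables do not carry over. Pictures are saved under pics/ and viewed, about 8 in all and at most 12, crops included, and the job is handed in when it is done.

Besides the shell and the picture viewer there is one more tool, called after ">>>" as name(argument=value, ...) on one line, values as JSON. drive_tool: Moves the arm, as the interface text tells. Its arguments: {"type":"object","properties":{"rows":{"type":"array","items":{"type":"object","properties":{"offset":{"type":"array","items":{"type":"number"}},"spin":{"type":"number"},"jaw":{"type":"number"}}}},"force":{"type":"number"}},"required":["rows"]}

```bash
mkdir -p pics
cat > h.py <<'E'
import numpy as np, cv2
from cell import manip, eyes, finder
def cam(n,save=None):
    c=eyes.camera(n)
    c['f']=200/np.tan(np.radians(c['vfov'])/2); c['R']=cv2.Rodrigues(np.array(c['rvec'],float))[0]; c['t']=np.array(c['tvec'],float).ravel()
    if save: cv2.imwrite('pics/'+save,c['color'])
    return c
def ray(c,u,v):
    d=c['R'].T@np.array([(u-c['cx'])/c['f'],(v-c['cy'])/c['f'],1]); return -c['R'].T@c['t'],d
def atz(c,u,v,z):
    o,d=ray(c,u,v); return o+d*(z-o[2])/d[2]
def atd(c,u,v):
    z=c['depth'][int(v),int(u)]; o,d=ray(c,u,v); return o+d*z
def proj(c,P):
    q=c['R']@np.array(P,float).T.reshape(3,-1)+c['t'][:,None]; return np.stack([c['f']*q[0]/q[2]+c['cx'],c['f']*q[1]/q[2]+c['cy']],1)
E
python3 - <<'E'
from h import *
np.set_printoptions(precision=1,suppress=True)
for n in('top','side'):
    c=cam(n,n+'1.png'); print(n,c['f'],c['cx'],c['cy'],ray(c,320,200))
    for t in('jig','channel','stop_face','flap','thumb_plate','gauge'):
        for r in finder.find_in(n,t)[:3]: print(t,np.array(r['uv']),round(r['p'],2),atd(c,*r['uv']))
print(manip.read_state())
E
```

```text
top 394.31266293684234 316.51533761017936 206.64447015548248 (array([ 432.6,   13.7, 1141.7]), array([ 0.1,  0. , -1. ]))
jig [338.2 178.9] 0.92 [587.9 -33.7  26.3]
jig [415.9 291.5] 0.86 [ 271.6 -256.6    9.4]
channel [417.4 289.5] 0.86 [ 277.9 -259.8   13.6]
channel [336.5 181.2] 0.63 [583.  -29.4  13.4]
stop_face [414.6 287.6] 0.95 [ 285.1 -248.4   28.8]
stop_face [336.8 177.9] 0.9 [589.7 -29.4  33.1]
flap [401.1 283.7] 0.98 [ 295.3 -211.    28.8]
flap [320.5 173.8] 0.83 [602.1  16.9  25.9]
thumb_plate [324.1 175.5] 0.61 [596.8   6.6  29.2]
thumb_plate [463.5 224.2] 0.28 [ 463.6 -395.     4.5]
gauge [298.3 213.8] 0.72 [487.7  79.2  15.3]
side 519.20844114745 321.1480474336984 204.76926365035501 (array([ 315.4, 1054.1, 1037.9]), array([ 0.1, -0.7, -0.7]))
jig [406.1 164.3] 0.8 [ 278.8 -230.1   32.2]
jig [294.5 199. ] 0.3 [580.7  -4.1  35.2]
jig [230.1 303.9] 0.24 [647.2 379.7  36.5]
channel [295.9 196.9] 0.91 [584.9 -38.3  12. ]
channel [405.4 163.9] 0.55 [ 281.1 -229.9   33.6]
stop_face [294.  201.6] 0.65 [581.3   0.3  28.9]
stop_face [408.3 164.5] 0.62 [ 271.7 -239.1   25.5]
stop_face [311.8 195.1] 0.17 [537.  -36.5  29.3]
flap [286.7 202.2] 0.77 [601.2   6.6  28.7]
flap [402.7 167.5] 0.59 [ 287.9 -213.8   31. ]
flap [295.2 198.5] 0.54 [578.6  -3.9  37.7]
thumb_plate [288.3 200.3] 0.51 [596.7   4.8  35.3]
thumb_plate [402.1 167.7] 0.48 [ 289.6 -213.    30.6]
gauge [318.3 233.8] 0.8 [491.4  99.9  17.2]
gauge [298.5 197.1] 0.72 [576.7 -36.9  13.9]
gauge [311.3 195. ] 0.68 [538.4 -36.4  29.5]
{'clock': 0.7, 'joints': array([ 1.1,  0.3,  1.5, -0. ,  1.3, -0.1]), 'qd': array([-0.,  0.,  0., -0., -0., -0.]), 'effort': array([ -0. , -53.2, -35.3,   0.1,   0. ,  -0. ]), 'eef_pos': array([195.7, 514. , 302.6]), 'eef_rot': array([-3.1,  0. ,  2.8]), 'wrist_force': array([ 0.7,  0.3, -0.1]), 'moment': array([ 0., -0., -0.]), 'finger_gap': 93.8993164003105}
```

View pics/top1.png

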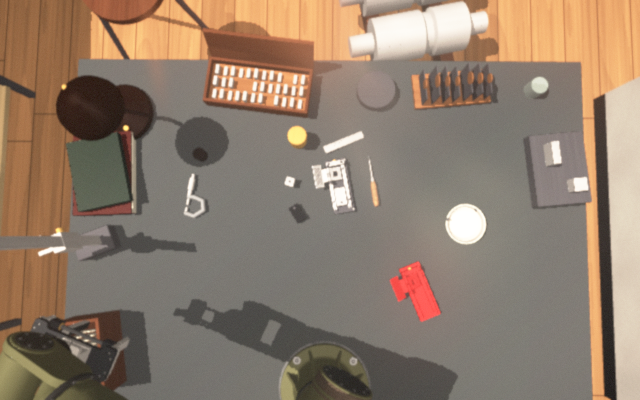

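View pics/side1.png

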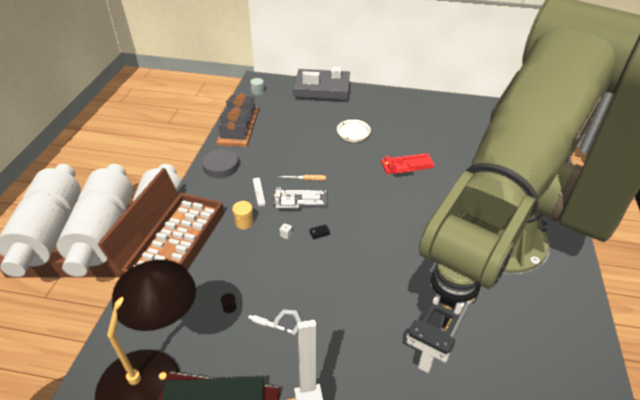

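The top view shows the steel jig at about (335,183), with its thumb plate at about (318,175). The red look-alike is at (415,291) and the black gauge look-alike at (298,213). I'll enlarge the steel one.

Run:
```python
from h import *
a=cv2.imread('pics/top1.png')[148:223,290:370]; b=cv2.imread('pics/side1.png')[180:220,260:340]
cv2.imwrite('pics/crop1.png',np.hstack([cv2.resize(a,(480,450),interpolation=cv2.INTER_CUBIC),cv2.copyMakeBorder(cv2.resize(b,(320,160),interpolation=cv2.INTER_CUBIC),0,290,0,0,0)]))
c=cam('top')
np.set_printoptions(precision=0,suppress=True,linewidth=250)
# height map over the jig, world grid
pts=[]
for v in range(150,223):
    for u in range(300,365):
        P=atd(c,u,v); 
        if P[2]>7: pts.append([u,v,*P])
pts=np.array(pts); np.save('pts.npy',pts)
H=np.zeros((73,65))
for u,v,x,y,z in pts: H[int(v)-150,int(u)-300]=z
for r in range(6,70): print(150+r,' '.join('%2d'%h if h else ' .' for h in H[r,8:58]))
```

```text
156  .  .  .  .  .  .  .  .  .  .  .  .  .  .  .  .  .  .  .  .  .  .  .  .  .  .  .  .  .  .  .  .  .  .  .  .  .  .  .  .  .  .  .  .  .  .  .  .  .  .
157  .  .  .  .  .  .  .  .  .  .  .  .  .  .  .  .  .  .  .  .  .  .  .  .  .  .  .  .  .  .  .  .  .  .  .  .  .  .  .  .  .  .  .  .  .  .  .  .  .  .
158  .  .  .  .  .  .  .  .  .  .  .  .  .  .  .  .  .  .  .  .  .  .  .  .  .  .  .  .  .  .  . 14 11 11  9 15 11 10  .  .  .  .  .  .  .  .  .  .  .  .
159  .  .  .  .  .  .  .  .  .  .  .  .  .  .  .  .  .  .  .  .  .  .  .  .  .  9 13 11 11 11 13 10 14 12 14 13 13 13  .  .  .  .  .  .  .  .  .  .  .  .
160  .  .  .  .  .  .  .  .  .  .  .  .  .  .  .  .  .  .  .  . 13 13 15 12 14 28 26 25 13 31 28 32 33 36 28 31 14 14  .  .  .  .  .  .  .  .  .  .  .  .
161  .  .  .  .  .  .  .  .  .  .  .  .  .  .  .  .  . 12 13 11 13 13 17 30 33 33 30 32 31 31 34 34 34 32 34 29 11 13  .  .  .  .  .  .  .  .  .  .  .  .
162  .  .  .  .  .  .  .  .  .  .  .  .  .  .  .  .  .  8 30 28 29 31 35 31 32 32 32 30 31 28 31 30 35 35 31 33 13 12  .  .  .  .  .  .  .  .  .  .  .  .
163  .  .  .  .  .  . 
[... 8081 characters left out ...]
.  .  .  .  .  .  .  .  .  .  .  .  .  .  .  .  .  .  .  .  .  .  .  .  .  .  .  .
216  .  .  .  .  .  .  .  .  .  .  .  .  .  .  .  .  .  .  .  .  .  .  .  .  .  .  .  .  .  .  .  .  .  .  .  .  .  .  .  .  .  .  .  .  .  .  .  .  .  .
217  .  .  .  .  .  .  .  .  .  .  .  .  .  .  .  .  .  .  .  .  .  .  .  .  .  .  .  .  .  .  .  .  .  .  .  .  .  .  .  .  .  .  .  .  .  .  .  .  .  .
218  .  .  .  7  .  .  .  .  .  .  .  .  .  .  .  .  .  .  .  .  .  .  .  .  . 1141  .  .  .  .  .  .  .  .  .  .  .  .  .  .  .  .  .  .  .  .  .  .  .  .
219  .  .  .  .  .  .  .  .  .  .  .  .  .  .  .  .  .  .  .  .  .  .  .  .  .  .  .  .  .  .  .  .  .  .  .  .  .  .  .  .  .  .  .  .  .  .  .  .  .  .
```

View pics/crop1.png

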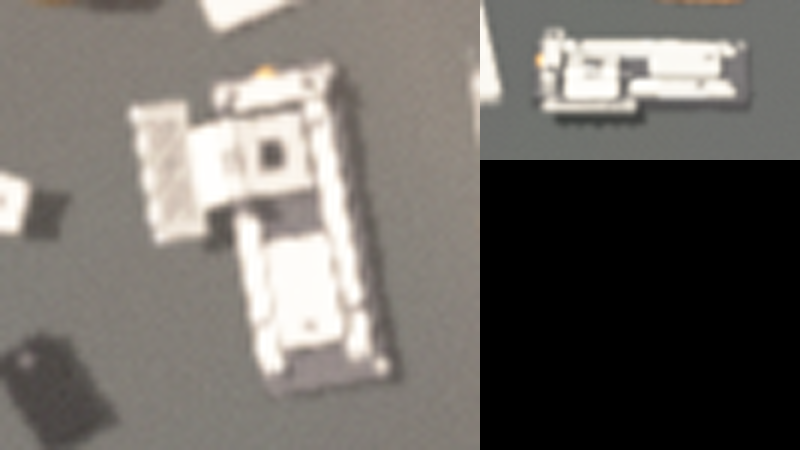

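The crop confirms the steel jig: flap with a window at about (335,173), thumb plate to its left at about (318,176), and the steel gauge in the channel at about (340,196). The black block at (299,213) is the look-alike. Next I'll fit the jig pose and the gauge position to the depth.

```bash
cat > fit.py <<'E'
from h import *
from scipy.optimize import differential_evolution
def height(jx,jy,gx,a=0.0):
    h=np.zeros_like(jx)
    box=lambda x0,x1,y0,y1:(jx>x0)&(jx<x1)&(jy>y0)&(jy<y1)
    h[box(-95,62,-34,26)]=14
    h[box(-85,44,16.5,26)|box(-85,44,-26,-16.5)]=21
    h[box(gx-25,gx+25,-15,15)]=30
    h[box(42,62,-26,26)]=32
    m=box(0,36,-13,23); h[m]=(34-(23-jy)*np.tan(.24))[m]
    h[box(11,25,-6,6)]=14
    m=box(0,36,23,40); h[m]=30
    h[box(-8,-1,19,28)|box(37,44,19,28)]=37
    m=box(-14,50,40.7,65.3); h[m]=(34+(jy-53)*np.tan(.5))[m]
    return h
def run(cs):
    P=[]
    for c in cs:
        v,u=np.mgrid[150:222,300:365] if c['n']=='top' else np.mgrid[180:220,265:340]
        u=u.ravel();v=v.ravel();z=c['depth'][v,u].astype(float);k=z>0
        d=np.stack([(u-c['cx'])/c['f'],(v-c['cy'])/c['f'],np.ones(u.size)])*z
        P.append((c['R'].T@(d-c['t'][:,None]))[:,k])
    P=np.hstack(P)
    def cost(p):
        x,y,th,gx,dz=p; dx=P[0]-x;dy=P[1]-y;C,S=np.cos(th),np.sin(th)
        return np.minimum(np.abs(P[2]-dz-height(C*dx+S*dy,-S*dx+C*dy,gx)),10).mean()
    return differential_evolution(cost,[(560,640),(-60,0),(-.1,.4),(-60,-28),(-5,5)],seed=1,popsize=20,tol=1e-6,maxiter=200)
E
python3 - <<'E'
from fit import *
np.set_printoptions(precision=3,suppress=True)
c=cam('top');c['n']='top'; r=run([c]); print(r.x,r.fun)
s=cam('side');s['n']='side'; q=run([s]); print(q.x,q.fun)
st=manip.read_state(); print(st['clock'],st['eef_pos'],st['eef_rot'])
x,y,th,gx,dz=r.x; J=np.array([[np.cos(th),-np.sin(th)],[np.sin(th),np.cos(th)]])
segs=[([-95,-34,14],[62,-34,14],[62,26,14],[-95,26,14]),([gx-25,-15,30],[gx+25,-15,30],[gx+25,15,30],[gx-25,15,30]),([-14,40.7,27],[50,40.7,27],[50,65.3,41],[-14,65.3,41])]
out=[]
for cc,(u0,v0,u1,v1) in((c,(295,150,365,220)),(s,(260,175,340,225))):
    k=6 if cc is c else 5; im=cv2.resize(cc['color'][v0:v1,u0:u1],None,fx=k,fy=k,interpolation=cv2.INTER_CUBIC)
    for sg in segs:
        w=[[*(J@np.array(p[:2])+[x,y]),p[2]] for p in sg]
        uv=(proj(cc,w)-[u0-.5,v0-.5])*k
        cv2.polylines(im,[uv.astype(int)],True,(0,0,255),1)
    out.append(im)
h=max(o.shape[0] for o in out)
im=np.hstack([cv2.copyMakeBorder(o,0,h-o.shape[0],0,0,0) for o in out]); im=cv2.resize(im,(800,int(im.shape[0]*800/im.shape[1]))) if im.shape[1]>800 else im
cv2.imwrite('pics/fit.png',im)
E
```

```text
[587.466 -30.991   0.187 -48.999  -0.281] 2.0962360911665665
[587.061 -32.581   0.225 -47.918   0.86 ] 3.1000447758183047
0.85 [195.695 514.001 302.658] [ 3.142 -0.     2.778]
```

View pics/fit.png

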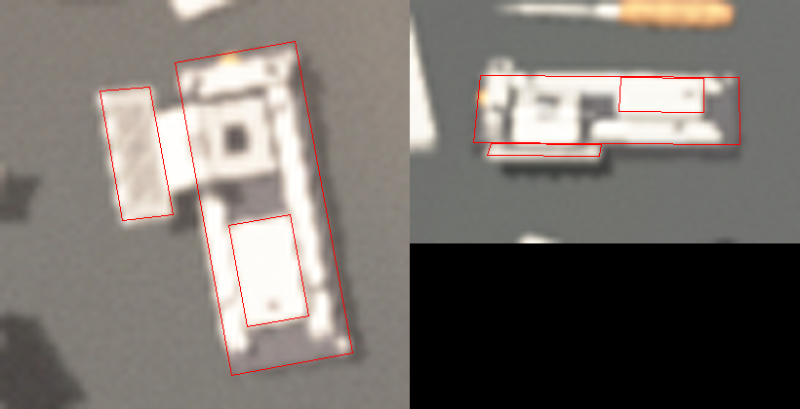

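The fit agrees with both views. Jig origin is about (587.5, -31), yaw 0.19, with the gauge rear at jig x about -74. First I'll move over the start position: pushing finger behind the gauge, pressing finger over the front part of the thumb plate.

>>> drive_tool(rows=[{"offset": [-31.7, -23.3, 0], "spin": 0, "jaw": 83}, {"offset": [-31.7, -23.3, 0], "spin": 0, "jaw": 83}, {"offset": [-31.7, -23.3, 0], "spin": 0, "jaw": 83}, {"offset": [-31.7, -23.3, 0], "spin": 0, "jaw": 83}, {"offset": [-31.7, -23.3, 0], "spin": 0, "jaw": 83}, {"offset": [-31.7, -23.3, 0], "spin": 0, "jaw": 83}, {"offset": [-31.7, -23.3, 0], "spin": 0, "jaw": 83}, {"offset": [-31.7, -23.3, 0], "spin": 0, "jaw": 83}, {"offset": [-31.7, -23.3, 0], "spin": 0, "jaw": 83}, {"offset": [-31.7, -23.3, 0], "spin": 0, "jaw": 83}, {"offset": [-31.7, -23.3, 0], "spin": 0, "jaw": 83}, {"offset": [-31.7, -23.3, 0], "spin": 0, "jaw": 83}, {"offset": [-31.7, -23.3, 0], "spin": 0, "jaw": 83}, {"offset": [-31.7, -23.3, 0], "spin": 0, "jaw": 83}, {"offset": [-31.7, -23.3, 0], "spin": 0, "jaw": 83}, {"offset": [-31.7, -23.3, 0], "spin": 0, "jaw": 83}, {"offset": [0, 0, 0], "spin": 6.85, "jaw": 83}, {"offset": [0, 0, 0], "spin": 6.85, "jaw": 83}, {"offset": [0, 0, 0], "spin": 6.85, "jaw": 83}, {"offset": [0, 0, 0], "spin": 6.85, "jaw": 83}])

```text
clock: 2.85
eef_pos: [537.1, -15.0, 302.6]
eef_rot: [-3.142, -0.0, 2.294]
wrist_force: [1.3, -0.4, 0.5]
finger_gap: 83.0
```

>>> drive_tool(rows=[{"offset": [0, 0, 35], "spin": 0, "jaw": 83}, {"offset": [0, 0, 35], "spin": 0, "jaw": 83}, {"offset": [0, 0, 35], "spin": 0, "jaw": 83}, {"offset": [0, 0, 32], "spin": 0, "jaw": 83}, {"offset": [0, 0, 0], "spin": 0, "jaw": 83}, {"offset": [0, 0, 0], "spin": 0, "jaw": 83}])

```text
clock: 3.45
eef_pos: [537.4, -14.9, 166.5]
eef_rot: [3.142, 0.0, 2.3]
wrist_force: [0.1, 0.1, 1.2]
finger_gap: 82.9
```

Run:
```python
from h import *
out=[]
for n,(u0,v0,u1,v1) in(('side',(250,140,350,230)),('top',(280,140,380,230))):
    c=cam(n); out.append(cv2.resize(c['color'][v0:v1,u0:u1],(400,360),interpolation=cv2.INTER_CUBIC))
cv2.imwrite('pics/hover.png',np.hstack(out)); print(manip.read_state()['eef_pos'])
```

```text
[537.79654716 -14.95377683 167.61341964]
```

View pics/hover.png

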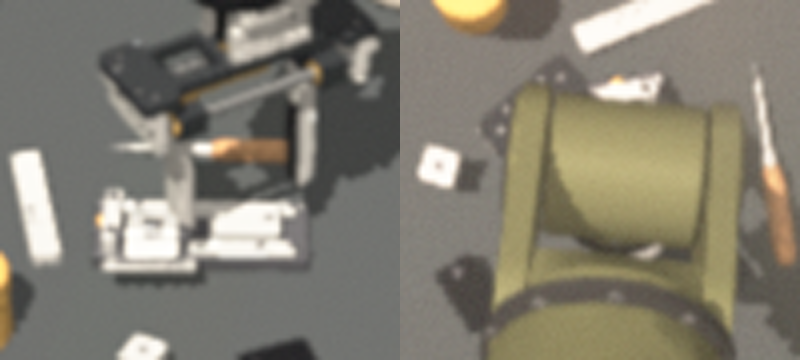

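>>> drive_tool(rows=[{"offset": [1, -1.7, 10], "spin": 0, "jaw": 83}, {"offset": [0, 0, 10], "spin": 0, "jaw": 83}, {"offset": [0, 0, 4], "spin": 0, "jaw": 83}, {"offset": [0, 0, 0], "spin": 0, "jaw": 83}, {"offset": [0, 0, 0], "spin": 0, "jaw": 83}, {"offset": [0, 0, 0], "spin": 0, "jaw": 83}])

```text
clock: 4.15
eef_pos: [535.3, -15.3, 141.9]
eef_rot: [3.141, 0.0, 2.3]
wrist_force: [0.2, 0.2, 0.0]
finger_gap: 83.1
```

>>> drive_tool(rows=[{"offset": [0, 0, 3], "spin": 0, "jaw": 83}, {"offset": [0, 0, 3], "spin": 0, "jaw": 83}, {"offset": [0, 0, 3], "spin": 0, "jaw": 83}, {"offset": [0, 0, 3], "spin": 0, "jaw": 83}, {"offset": [0, 0, 3], "spin": 0, "jaw": 83}, {"offset": [0, 0, 0], "spin": 0, "jaw": 83}, {"offset": [0, 0, 0], "spin": 0, "jaw": 83}])

```text
clock: 4.85
eef_pos: [535.2, -15.3, 126.7]
eef_rot: [3.142, 0.0, 2.3]
wrist_force: [-0.9, 0.0, 1.5]
finger_gap: 83.2
```

>>> drive_tool(rows=[{"offset": [0, 0, 2.5], "spin": 0, "jaw": 83}, {"offset": [0, 0, 2.5], "spin": 0, "jaw": 83}, {"offset": [0, 0, 2.5], "spin": 0, "jaw": 83}, {"offset": [0, 0, 2.5], "spin": 0, "jaw": 83}, {"offset": [0, 0, 0], "spin": 0, "jaw": 83}, {"offset": [0, 0, 0], "spin": 0, "jaw": 83}])

```text
clock: 5.45
eef_pos: [535.6, -15.7, 117.0]
eef_rot: [3.141, 0.001, 2.299]
wrist_force: [0.6, -4.2, 6.5]
finger_gap: 83.5
```

Run:
```python
from h import *
c=cam('side'); cv2.imwrite('pics/press.png',cv2.resize(c['color'][150:225,255:345],(720,600),interpolation=cv2.INTER_CUBIC)); s=manip.read_state();print(s['eef_pos'],s['wrist_force'])
```

```text
[535.53381653 -15.69674147 117.01897504] [-0.66153169 -5.83744714  6.88299143]
```

View pics/press.png

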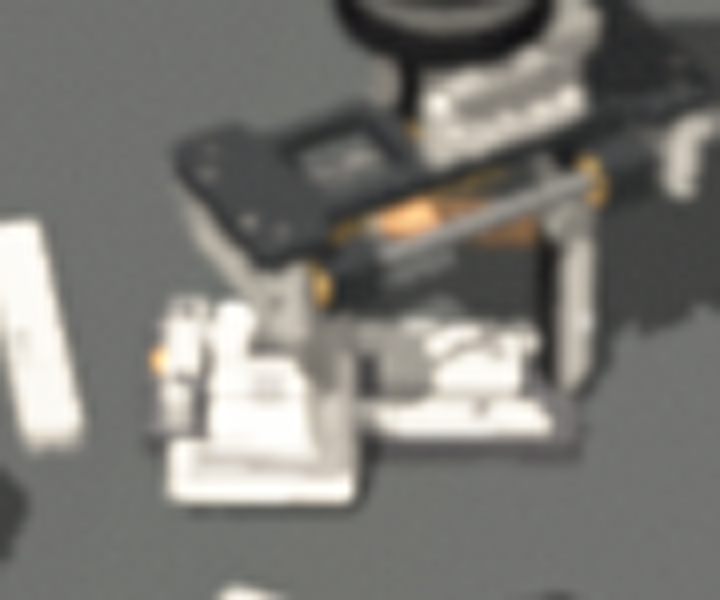

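The plate is down and level with the flap open, and the push finger is in the channel behind the gauge. Now I'll push the gauge up to the flap.

>>> drive_tool(rows=[{"offset": [-1, 1.7, 0], "spin": 0, "jaw": 83}, {"offset": [-1, 1.7, 0], "spin": 0, "jaw": 83}, {"offset": [-1, 1.7, 0], "spin": 0, "jaw": 83}, {"offset": [-1, 1.7, 0], "spin": 0, "jaw": 83}, {"offset": [-1, 1.7, 0], "spin": 0, "jaw": 83}, {"offset": [-1, 1.7, 0], "spin": 0, "jaw": 83}, {"offset": [-1, 1.7, 0], "spin": 0, "jaw": 83}, {"offset": [-1, 1.7, 0], "spin": 0, "jaw": 83}, {"offset": [-1, 1.7, 0], "spin": 0, "jaw": 83}, {"offset": [-1, 1.7, 0], "spin": 0, "jaw": 83}, {"offset": [-1, 1.7, 0], "spin": 0, "jaw": 83}, {"offset": [-1, 1.7, 0], "spin": 0, "jaw": 83}, {"offset": [0, 0, 0], "spin": 0, "jaw": 83}, {"offset": [0, 0, 0], "spin": 0, "jaw": 83}])

```text
clock: 6.9
eef_pos: [558.2, -10.5, 116.5]
eef_rot: [-3.141, -0.001, 2.3]
wrist_force: [-4.1, 0.3, 4.5]
finger_gap: 82.9
```

Run:
```python
from h import *
c=cam('side'); im=c['color'][150:225,255:345].copy(); im=cv2.resize(im,(720,600),interpolation=cv2.INTER_CUBIC)
th=.19;J=np.array([[np.cos(th),-np.sin(th)],[np.sin(th),np.cos(th)]])
for sg,col in((([-14,35,19.4],[50,35,19.4],[50,63,19.4],[-14,63,19.4]),(0,0,255)),(([-52,-15,30],[-2,-15,30],[-2,15,30],[-52,15,30]),(0,200,0))):
    uv=(proj(c,[[*(J@np.array(p[:2])+[587.5,-31.2]),p[2]] for p in sg])-[254.5,149.5])*8
    cv2.polylines(im,[uv.astype(int)],True,col,1)
cv2.imwrite('pics/push1.png',im); s=manip.read_state();print(s['eef_pos'],s['wrist_force'])
```

```text
[558.19618107 -10.489196   116.45791781] [-4.85942659 -1.52864683  4.8919069 ]
```

View pics/push1.png

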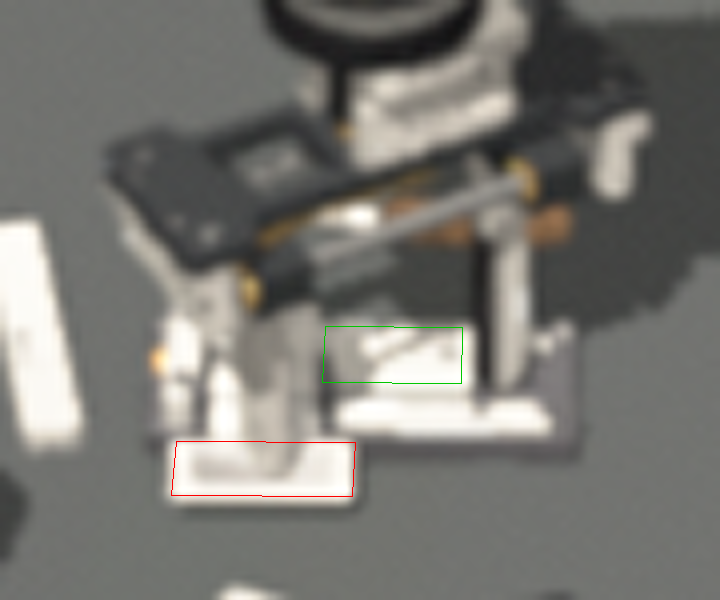

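The plate sits on the predicted level outline (red) and the gauge is just short of the flap. Now I'll spin the tool and narrow the jaw, keeping the plate pressed.

>>> drive_tool(rows=[{"offset": [0, 0, 0], "spin": -1.3, "jaw": 80.4}, {"offset": [0, 0, 0], "spin": -1.3, "jaw": 77.8}, {"offset": [0, 0, 0], "spin": -1.3, "jaw": 75.2}, {"offset": [0, 0, 0], "spin": -1.3, "jaw": 72.6}, {"offset": [0, 0, 0], "spin": -1.3, "jaw": 70}, {"offset": [0, 0, 0], "spin": -1.3, "jaw": 67.4}, {"offset": [0, 0, 0], "spin": -1.3, "jaw": 64.8}, {"offset": [0, 0, 0], "spin": -1.2, "jaw": 62}, {"offset": [0, 0, 0], "spin": 0, "jaw": 62}, {"offset": [0, 0, 0], "spin": 0, "jaw": 62}])

```text
clock: 7.95
eef_pos: [558.2, -10.8, 116.6]
eef_rot: [-3.141, -0.0, 2.48]
wrist_force: [-0.5, -2.3, 4.6]
finger_gap: 61.7
```

>>> drive_tool(rows=[{"offset": [-1.3, 1.5, 0], "spin": 0, "jaw": 62}, {"offset": [-1.3, 1.5, 0], "spin": 0, "jaw": 62}, {"offset": [-1.3, 1.5, 0], "spin": 0, "jaw": 62}, {"offset": [-1.3, 1.5, 0], "spin": 0, "jaw": 62}, {"offset": [-1.3, 1.5, 0], "spin": 0, "jaw": 62}, {"offset": [-1.3, 1.5, 0], "spin": 0, "jaw": 62}, {"offset": [-1.3, 1.5, 0], "spin": 0, "jaw": 62}, {"offset": [-1.3, 1.5, 0], "spin": 0, "jaw": 62}, {"offset": [-1.3, 1.5, 0], "spin": 0, "jaw": 62}, {"offset": [-1.3, 1.5, 0], "spin": 0, "jaw": 62}, {"offset": [-1.3, 1.5, 0], "spin": 0, "jaw": 62}, {"offset": [-1.3, 1.5, 0], "spin": 0, "jaw": 62}, {"offset": [0, 0, 0], "spin": 0, "jaw": 62}, {"offset": [0, 0, 0], "spin": 0, "jaw": 62}])

```text
clock: 9.35
eef_pos: [580.8, -6.5, 116.3]
eef_rot: [-3.139, -0.002, 2.48]
wrist_force: [-7.7, -4.8, 7.7]
finger_gap: 62.0
```

>>> drive_tool(rows=[{"offset": [-1.3, 1.5, 0], "spin": 0, "jaw": 62}, {"offset": [-1.3, 1.5, 0], "spin": 0, "jaw": 62}, {"offset": [-1.3, 1.5, 0], "spin": 0, "jaw": 62}, {"offset": [-1.3, 1.5, 0], "spin": 0, "jaw": 62}, {"offset": [0, 0, 0], "spin": 0, "jaw": 62}, {"offset": [0, 0, 0], "spin": 0, "jaw": 62}])

```text
clock: 9.95
eef_pos: [588.6, -5.0, 116.3]
eef_rot: [-3.139, -0.002, 2.48]
wrist_force: [-5.6, -4.9, 8.4]
finger_gap: 61.9
```

>>> drive_tool(rows=[{"offset": [-0.65, 0.75, 0], "spin": 0, "jaw": 62}, {"offset": [-0.65, 0.75, 0], "spin": 0, "jaw": 62}, {"offset": [0, 0, 0], "spin": 0, "jaw": 62}])

```text
clock: 10.25
eef_pos: [590.4, -4.6, 116.3]
eef_rot: [-3.139, -0.003, 2.48]
wrist_force: [-8.2, -4.5, 9.3]
finger_gap: 61.8
```

>>> drive_tool(rows=[{"offset": [-0.65, 0.75, 0], "spin": 0, "jaw": 62}, {"offset": [-0.65, 0.75, 0], "spin": 0, "jaw": 62}, {"offset": [0, 0, 0], "spin": 0, "jaw": 62}])

```text
clock: 10.55
eef_pos: [592.3, -4.2, 116.2]
eef_rot: [-3.139, -0.003, 2.48]
wrist_force: [-7.8, -5.0, 8.3]
finger_gap: 62.0
```

```bash
cat > look.py <<'E'
from h import *
import sys
gx=float(sys.argv[2])
s=manip.read_state();print(s['clock'],s['eef_pos'],s['wrist_force'])
th=.19;J=np.array([[np.cos(th),-np.sin(th)],[np.sin(th),np.cos(th)]])
out=[]
for n,(u0,v0) in(('side',(265,165)),('top',(305,155))):
    c=cam(n); im=cv2.resize(c['color'][v0:v0+60,u0:u0+60],(400,400),interpolation=cv2.INTER_CUBIC)
    for sg in((([gx-25,-15,30],[gx-25,15,30]),([42,-26,32],[42,26,32]))):
        uv=(proj(c,[[*(J@np.array(p[:2])+[587.5,-31.2]),p[2]] for p in sg])-[u0-.5,v0-.5])*400/60
        cv2.polylines(im,[uv.astype(int)],False,(0,0,255),1)
    out.append(im)
cv2.imwrite('pics/'+sys.argv[1],np.hstack(out))
E
python3 look.py stop.png 17
```

```text
10.55 [592.33721152  -4.23430023 116.23844866] [-7.7655111  -5.04519879  8.27357119]
```

View pics/stop.png

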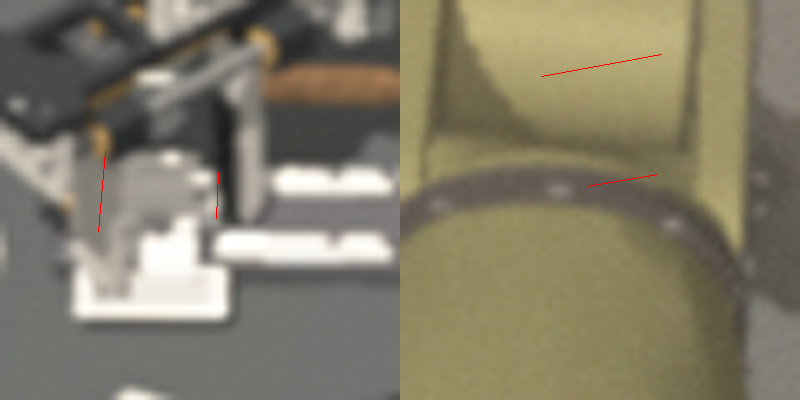

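Not hard up yet, since the force shows only friction. I'll creep on.

>>> drive_tool(rows=[{"offset": [-0.65, 0.75, 0], "spin": 0, "jaw": 62}, {"offset": [-0.65, 0.75, 0], "spin": 0, "jaw": 62}, {"offset": [0, 0, 0], "spin": 0, "jaw": 62}])

```text
clock: 10.95
eef_pos: [593.4, -4.2, 116.1]
eef_rot: [-3.136, -0.005, 2.48]
wrist_force: [-17.7, -6.3, 14.4]
finger_gap: 62.2
```

>>> drive_tool(rows=[{"offset": [-0.65, 0.75, 0], "spin": 0, "jaw": 62}, {"offset": [0, 0, 0], "spin": 0, "jaw": 62}, {"offset": [0, 0, 0], "spin": 0, "jaw": 62}])

```text
clock: 11.25
eef_pos: [593.7, -4.1, 116.0]
eef_rot: [-3.135, -0.006, 2.479]
wrist_force: [-23.3, -9.0, 19.2]
finger_gap: 62.5
```

The gauge is hard against the stop: force has risen to 23 N with almost no motion. Back off 6 mm with the plate held, then let the flap down gently.

>>> drive_tool(rows=[{"offset": [0.65, -0.75, 0], "spin": 0, "jaw": 62}, {"offset": [0.65, -0.75, 0], "spin": 0, "jaw": 62}, {"offset": [1.3, -1.5, 0], "spin": 0, "jaw": 62}, {"offset": [1.3, -1.5, 0], "spin": 0, "jaw": 62}, {"offset": [1.3, -1.5, 0], "spin": 0, "jaw": 62}, {"offset": [0, 0, 0], "spin": 0, "jaw": 62}, {"offset": [0, 0, -2], "spin": 0, "jaw": 62}, {"offset": [0, 0, -2], "spin": 0, "jaw": 62}, {"offset": [0, 0, -2], "spin": 0, "jaw": 62}, {"offset": [0, 0, -2], "spin": 0, "jaw": 62}, {"offset": [0, 0, -2], "spin": 0, "jaw": 62}, {"offset": [0, 0, -3], "spin": 0, "jaw": 62}, {"offset": [0, 0, -4], "spin": 0, "jaw": 62}, {"offset": [0, 0, -6], "spin": 0, "jaw": 62}, {"offset": [0, 0, -10], "spin": 0, "jaw": 62}, {"offset": [0, 0, -20], "spin": 0, "jaw": 62}, {"offset": [0, 0, -40], "spin": 0, "jaw": 62}, {"offset": [0, 0, -40], "spin": 0, "jaw": 62}, {"offset": [0, 0, -30], "spin": 0, "jaw": 62}, {"offset": [0, 0, 0], "spin": 0, "jaw": 62}])

```text
clock: 13.25
eef_pos: [589.3, -4.7, 285.1]
eef_rot: [3.137, 0.007, 2.479]
wrist_force: [0.0, -0.3, -1.0]
finger_gap: 62.0
```

>>> drive_tool(rows=[{"offset": [30, -30, 0], "spin": 0, "jaw": 62}, {"offset": [30, -30, 0], "spin": 0, "jaw": 62}, {"offset": [30, -30, 0], "spin": 0, "jaw": 62}, {"offset": [35, 0, 0], "spin": 0, "jaw": 62}, {"offset": [35, 30, 0], "spin": 0, "jaw": 62}, {"offset": [35, 30, 0], "spin": 0, "jaw": 62}, {"offset": [35, 30, 0], "spin": 0, "jaw": 62}, {"offset": [35, 30, 0], "spin": 0, "jaw": 62}, {"offset": [35, 30, 0], "spin": 0, "jaw": 62}, {"offset": [0, 0, 0], "spin": 0, "jaw": 62}, {"offset": [0, 0, 0], "spin": 0, "jaw": 62}])

```text
clock: 14.35
eef_pos: [388.3, 227.6, 279.3]
eef_rot: [-3.141, -0.0, 2.482]
wrist_force: [-0.2, -0.5, 0.4]
finger_gap: 62.2
```

```bash
python3 look.py done.png 17
python3 - <<'E'
from fit import *
import fit
np.set_printoptions(precision=2,suppress=True)
c=cam('top')
th=.19;C,S=np.cos(th),np.sin(th)
v,u=np.mgrid[150:222,300:365];u=u.ravel();v=v.ravel()
P=np.array([atd(c,a,b) for a,b in zip(u,v)]); dx=P[:,0]-587.5;dy=P[:,1]+31.2
jx=C*dx+S*dy;jy=-S*dx+C*dy
for x in range(-40,62,3):
    m=(abs(jx-x)<1.5)&(abs(jy)<12)&(P[:,2]<60); print(x,np.median(P[m,2]).round(1),end=' | ')
m=(abs(jy-53)<4)&(jx>-8)&(jx<45); print('\nplate z',np.median(P[m,2]))
E
```

```text
14.35 [388.3467342  227.56673571 279.32802649] [-0.18461332 -0.47897519  0.41788891]
-40 13.3 | -37 12.1 | -34 13.5 | -31 13.6 | -28 13.5 | -25 12.9 | -22 14.5 | -19 14.4 | -16 14.1 | -13 14.4 | -10 14.0 | -7 28.2 | -4 30.9 | -1 30.2 | 2 32.8 | 5 33.5 | 8 32.0 | 11 32.2 | 14 31.1 | 17 31.1 | 20 30.4 | 23 31.1 | 26 32.3 | 29 32.5 | 32 31.8 | 35 32.5 | 38 31.1 | 41 30.2 | 44 31.6 | 47 31.2 | 50 31.4 | 53 32.1 | 56 26.4 | 59 14.6 | 
plate z 25.44891062848251
```

View pics/done.png

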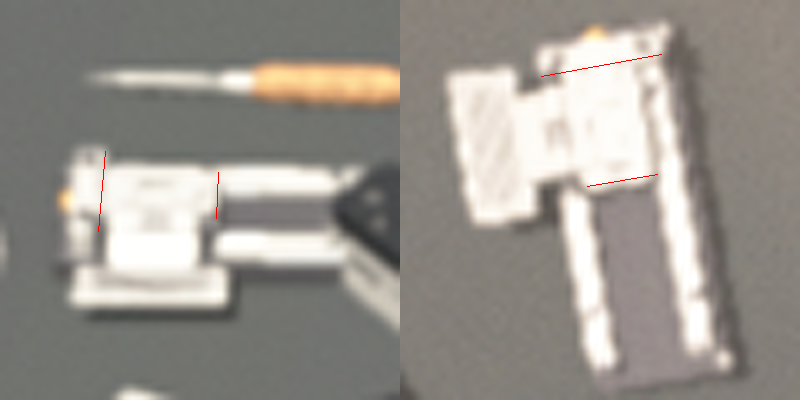

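```bash
python3 -c "
from h import *
print(manip.sign_off())"
```

```text
the job is handed in; nothing more can be done
None
```

The gauge is loaded in the steel jig, and I handed the job in at about 14.4 s on the clock.

**What I did:** One fingertip pressed the thumb plate level and held it down. The other pushed the gauge about 66 mm along the channel, in under the open flap. The push force rose to about 23 N with almost no further motion, which I took as hard up against the stop. I then backed off with the plate still held, let the flap down slowly and moved clear.

**Last checks:**
- **Gauge:** The depth picture puts its rear end at about jig x -8, the home position. No gap shows at the stop face, though the picture could miss one of a millimetre or so.
- **Flap:** The thumb plate centre measures about 25 mm high. That fits the flap resting on the gauge, at about 0.27 rad.
- **Contact:** The wrist force is about zero, so the robot is touching nothing.
- **Bystanders:** No move went near the other things or the red and black look-alikes. I did not re-measure their positions at the end.

No check failed or disagreed beyond the camera noise of 1 to 2 mm.

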